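# Fasten the pastry carrier's near latch

### The job

The hood of the grey pastry carrier is latched on its far side only; fasten the draw latch on the side towards the robot too: hook its wire loop over the keeper on the hood, so that the crossbar drops in behind the keeper's upturned lip, then swing the lever down until it snaps over centre, right home against the carrier, and the hood is drawn down tight. Let go, and leave the two tarts and the jam jar beside the carrier standing where they are.

Things in the scene. Friction and masses are not known exactly. Their poses are not given: they have to be found in the camera images.
- carrier: Grey plastic pastry carrier, fixed; 280 mm deep (x), 380 wide (y); body 132 mm high, gasket, hood with flat top at 270 (bar over it to 307). Origin: centre of the underside. x points away from the robot, from near wall (x -140 mm) to far wall; z up. The near wall is upright up to the hood's top: a tool working at it must lean back 20 to 45 degrees, its body away from the wall.
- latch_pivot (a point): Axis of the latch lever, a pin along the carrier's y on the lower body, in the middle of the near wall: 16 mm out from the wall, 112 mm above the bench. Axes as the carrier's.
- keeper (a point): Keeper: steel hook, 24 mm wide, on the hood's near wall. This point: centre of the loop's crossbar when seated at the bottom of its trough, 16 mm out from the wall, 46 mm above latch_pivot with the hood fully down (now 5 mm higher). The trough opens upwards, 17 mm wide at the top; lip's inner face 2.5 mm outside this point, lip's tip 10 mm above it. Axes as the carrier's (x into the wall).
- loop_bar (a point): Middle of the crossbar of the wire loop: 5 mm steel wire, 49 mm wide outside, 39 inside, 65 mm from hinge to crossbar. Hinged on the lever 18 mm along from latch_pivot, between lever and wall; stays where left; starts leaning out 20 to 68 degrees from upright. Side wires pass outside lever and keeper: fingers can close on both beside the bar, and the lever swings along. z runs up the wires.
- lever_tip (a point): Point on the outer face of the lever, 80 mm from latch_pivot. The lever is a dark steel channel, 32 mm wide, 88 mm long from latch_pivot; its flat outer face runs parallel to its centre line, 7.5 mm outside it. z points from here along the lever to the pivot.
- lever (a joint): Lever angle, rad: 0 = hanging down, home; pi/2 = level, pointing out from the wall; 2.7 = upper stop. Starts 1.85 to 2.4, stays where left. Once the loop is hooked and down in the trough it is about 1.15; pushed on down it draws the hood down with up to about 5 N at the tip, springs back if let go too early, and snaps home by itself below about 0.2.
- tart_a: Custard tart in a foil case, 78 mm across, 39 mm high, loose on the bench in front of the carrier, left of the latch (carrier +y). Origin: centre of the underside.
- tart_b: Another such tart, right of the latch (carrier -y). Origin: centre of the underside.
- jam_jar: Jam jar, 68 mm across, 95 mm high, loose on the bench at the carrier's left side. Origin: centre of the underside.

How it is judged (in metres and radians):
On the way:
1. the loop's crossbar sits in the keeper's trough, behind the lip, with the lever not yet down (x of loop_bar in the frame of keeper between -0.006 and 0.009 m and z of loop_bar in the frame of keeper between -0.006 and 0.007 m and value of joint lever above 0.5 rad), for 0.2 s.
At the end, for the whole second after the job is handed in: The lever is home (within 0.1 rad of its stop), the loop's crossbar is still in the keeper's trough (6 to 9 mm across, 7 mm up or down of the keeper point), and the hood is drawn down (keeper under 49.2 mm above latch_pivot) (x of loop_bar in the frame of keeper between -0.006 and 0.009 m and z of loop_bar in the frame of keeper between -0.006 and 0.007 m and value of joint lever below 0.1 rad and z of keeper in the frame of latch_pivot below 0.0492 m); the robot touches nothing.
It fails at once if a tart or the jam jar is shifted more than 20 mm or tipped (distance of any of tart_a, tart_b, jam_jar from where it was at the start of the episode above 0.02 m or angle between any of tart_a, tart_b, jam_jar's own z axis and vertical above 0.5 rad).
It also fails if it takes over 42 s, if anything falls off the work surface, if the arm or the gripper's body presses on something with over 40 N, if the wrist force passes 120 N, or if a joint passes its speed limit or range.

### The arm

A 6-joint arm with a two-finger parallel gripper is mounted at the origin on the work surface. World frame = base frame: x ahead of the robot, y to its left, z up, the work surface at z = 0. Lengths are in mm, angles in rad, forces in N, time in s.
With the tool pointing down it reaches from about 275 to 875 mm from the base axis. Payload 12.5 kg.
Tool frame: the origin (TCP) lies between the finger pads; the fingertips stand ahead of it and the grasp point (between the pads) is the TCP (r.tips_ahead is the z of the fingertips in the tool frame, in mm); z points along the fingers, y is the line along which they close (so a half turn about z gives the same grasp; the last joint's range is limited). The gripper opens to 85 mm and grips with 20 to 120 N. Pads are 22 mm wide; open, the fingers measure 114 mm over their backs; the gripper's body (76 mm by 85 mm) begins 54 mm behind the grasp point. The pads swing forward as they close: fully open they stand 13 mm farther back than shut.
Start: joints at [-1.356, 0.351, 1.652, -0, 1.139, -0.085], TCP at [162.451, -525.447, 250.29] pointing down, gripper open.
Joint ranges: [-2.75, 2.75], [-0.79, 2.1], [0.01, 2.65], [-1.57, 4.71], [0.07, 3.14], [-2.87, 2.87]. Speed limits (rad/s): [2.22, 2.22, 2.79, 3.14, 3.14, 3.14].

### API

Orientations are given as a unit quaternion [x, y, z, w].
In Python, from bench import r, grab_frame, silhouettes, pinpoint gives the robot as it stands. Calls block until the motion is done:
- r.goto(position, orientation): joint-space move of the TCP to a pose.
- r.servo_line(position, speed=150, rotation=None, until_force=None): straight line of the TCP; rotation=None keeps the orientation; speed is the mean speed in mm/s. With until_force (N) it stops when the force on the tool has changed by that much, and returns True; else False.
- r.goto_joints(angles): joint-space move.
- r.gripper_open() and r.close(): open the fingers fully, or close them until they stop; the grip force is fixed at half the most.
- r.wait(seconds).
- r.ik(position, orientation): joint angles nearest the present ones, or None.
- r.observe(): the state.
- grab_frame(name): name is "scene" or "top"; returns a dict with "pixels" (400x640x3 uint8, red, green, blue), "range_z" (400x640 float32, mm along the optical axis (not along the pixel's ray), 0 where there is no reading), "intrinsics" (3x3 intrinsics, pixels), "rvec" (rotation vector, rad) and "tvec" (3), from world to camera coordinates, as OpenCV has them. Camera axes: x right, y down, z forward; pixel columns grow to the right and rows downward; lengths in mm; the calibration is good to about 2 mm. A picture is of the moment at which its call begins.
A pose or a line that the arm cannot do raises r.MotionError and nothing moves.
- r.finish_job(): hands the job in; it is judged then, once.
Trained networks look in a picture, given as the dict that the camera call returned (one of the last four; its "shot" number tells which), for a name from the list of things; names that differ only in an ending like _2 or _b are one class to them, and where a whole thing is asked for, a point or a joint stands for the part that bears it (a point fixed in the world has none). Each returns a list of dicts, best first, with "confidence" (0 to 1); they miss things now and then, are a little off and sometimes report something else, mostly with a low value. They report only what shows in the picture. A call takes as long as a camera call.
- silhouettes(picture, label): "region" (400x640 bool, what is visible of it) and "position" ([column, row] in pixels, amid what is visible of it).
- pinpoint(picture, label): "position" ([column, row] in pixels: a listed point, or the origin of a listed thing).
The state is a dict: "time_s": time; "joint_pos": joint angles; "dq": joint speeds; "tau": joint torques, N m; "tcp_pos": TCP position; "orientation": TCP orientation; "force": force on the tool from outside, world axes, zero at the start; "torque": the same for the moment, N m; "gripper_width": opening from 0.0 (shut) to 1.0 (fully open); "grip_force": force on a finger pad.
Only numpy, scipy, OpenCV 4.12 (cv2) and the standard library are available. Lean on these libraries where they do the work, as an engineer would, in place of code of your own. Each camera call takes 0.05 s, during which the arm holds its last target. There are 200 camera calls.

## Working session

There is one attempt and no reset: what is moved stays moved. The work goes in short steps, each a Python script; the robot and the scene stay as the last script left them, time stands still between calls to the robot, and variables do not carry over. Pictures are saved under pics/ and viewed, at most 10 in all, crops included, and the job is handed in when it is done.

```bash
ls; mkdir -p pics; cat > h.py <<'E'
import numpy as np, cv2
from scipy.spatial.transform import Rotation as R
from bench import r, grab_frame, silhouettes, pinpoint
def cam(f):
    M=R.from_rotvec(np.array(f["rvec"]).ravel()).as_matrix(); return np.array(f["intrinsics"]),M,np.array(f["tvec"]).ravel()
def unproj(f,uv,z=None):
    K,M,t=cam(f)
    if z is None:
        c,w=int(round(uv[0])),int(round(uv[1])); p=f["range_z"][max(w-1,0):w+2,max(c-1,0):c+2]; p=p[p>0]; z=np.median(p) if len(p) else np.nan
    return M.T@(z*np.linalg.inv(K)@[uv[0],uv[1],1]-t)
def ray(f,uv):
    K,M,t=cam(f); d=M.T@np.linalg.inv(K)@[uv[0],uv[1],1]; return -M.T@t,d/np.linalg.norm(d)
def proj(f,P):
    K,M,t=cam(f); q=K@(M@np.asarray(P)+t); return q[:2]/q[2]
def tri(f1,a,f2,b):
    o1,d1=ray(f1,a);o2,d2=ray(f2,b)
    s=np.linalg.lstsq(np.c_[d1,-d2],o2-o1,rcond=None)[0]
    p,q=o1+s[0]*d1,o2+s[1]*d2
    return (p+q)/2,np.linalg.norm(p-q)
def save(f,n): cv2.imwrite("pics/"+n,f["pixels"][:,:,::-1])
E
python3 - <<'E'
from h import *
np.set_printoptions(precision=1,suppress=True)
F={n:grab_frame(n) for n in("scene","top")}
for n,f in F.items():
    save(f,n+"0.png")
    K,M,t=cam(f); print(n,"cam at",-M.T@t,"axis",M[2],K[0,0])
    for l in["carrier","latch_pivot","keeper","loop_bar","lever_tip","tart_a","jam_jar"]:
        for d in pinpoint(f,l)[:3]: print(l,round(d["confidence"],2),np.array(d["position"]),unproj(f,d["position"]))
print(r.tips_ahead,r.observe()["time_s"])
E
```

```text
pics
scene cam at [359.1  20.5 955.6] axis [ 0.3  0.  -0.9] 419.698340332579
loop_bar 0.6 [317.5 262.9] [544.4  35.5   2.8]
tart_a 0.78 [245.4 249.6] [566.8 195.8  39.4]
tart_a 0.71 [411.2 284.1] [ 491.6 -168.6   37.8]
jam_jar 0.6 [248.7 167.2] [662.5 154.3 274.2]
top cam at [ 390.6   28.  1311.3] axis [ 0.2  0.  -1. ] 462.2558819093289
latch_pivot 0.86 [330.9 220. ] [579.9   9.4 161.8]
latch_pivot 0.22 [329.9 218.4] [583.9  12.  162.2]
keeper 0.59 [328.2 219.3] [581.6  16.2 161.4]
loop_bar 0.66 [320.4 250.4] [518.5  34.8   0.9]
lever_tip 0.76 [317.9 242.8] [521.6  40.7 161.9]
tart_a 0.74 [261.  231.2] [564.1 200.4  40.1]
tart_a 0.66 [392.9 258.2] [ 498.1 -165.2   36.9]
jam_jar 0.73 [263.3 155.6] [769.3 198.6  81.8]
jam_jar 0.46 [396.  258.7] [ 496.6 -173.2   40.1]
19.0 0.8
```

View pics/scene0.png

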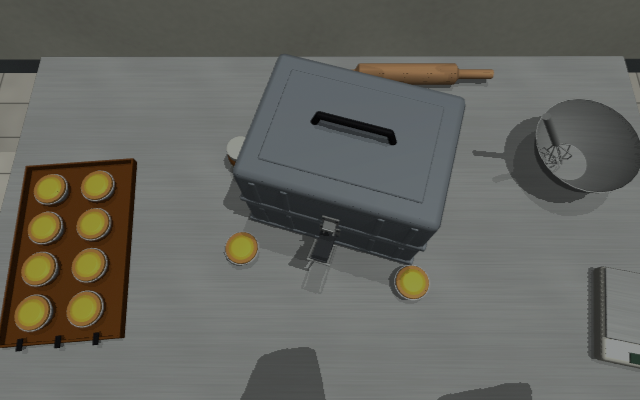

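```bash
python3 - <<'E'
import cv2,numpy as np
a=cv2.imread("pics/scene0.png")[190:300,260:380]; b=cv2.imread("pics/top0.png")[190:290,270:380]
a=cv2.resize(a,None,fx=5,fy=5,interpolation=cv2.INTER_CUBIC); cv2.imwrite("pics/sc.png",a)
b=cv2.resize(b,None,fx=5,fy=5,interpolation=cv2.INTER_CUBIC); cv2.imwrite("pics/tc.png",b)
E
```

```text
(no output)
```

View pics/sc.png

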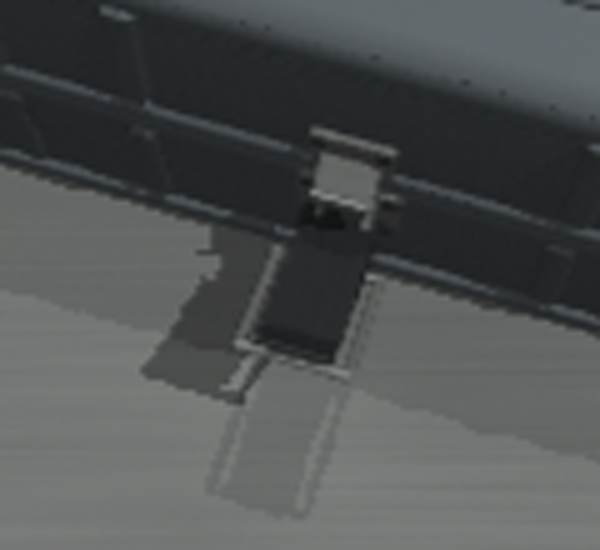

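View pics/tc.png

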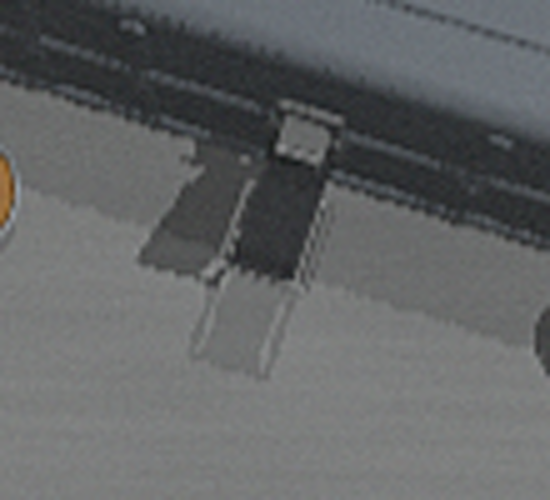

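The carrier is yawed by about -13°. The latch shows at about (320,248) in the scene picture, with its crossbar near (319,262) just past the lever's end. A tart stands on each side, at (242,248) and (411,282). Next I'll fit the carrier frame and profile the latch from depth.

```bash
cat >> h.py <<'E'
def cloud(f):
    K,M,t=cam(f); v,u=np.mgrid[:400,:640]; z=f["range_z"].astype(float)
    P=np.stack([u,v,np.ones_like(u)],-1)@np.linalg.inv(K).T*z[...,None]
    return (P-t)@M
E
python3 - <<'E'
from h import *
np.set_printoptions(precision=1,suppress=True,linewidth=150)
C={}
F={n:grab_frame(n) for n in("scene","top")}
for n,f in F.items():
    P=cloud(f); m=silhouettes(f,"carrier")[0]["region"]; 
    Q=P[m&(f["range_z"]>0)]
    top=Q[(Q[:,2]>262)&(Q[:,2]<285)]
    rc=cv2.minAreaRect(top[:,:2].astype(np.float32)); print(n,rc,np.median(top[:,2]))
    w=Q[(Q[:,2]>30)&(Q[:,2]<250)&(Q[:,0]<720)&(Q[:,0]>500)]
    # ransac-ish line fit in xy
    best=None;rng=np.random.default_rng(0)
    for _ in range(500):
        a,b=w[rng.choice(len(w),2,False),:2]; d=b-a
        if np.linalg.norm(d)<80: continue
        nn=np.array([-d[1],d[0]])/np.linalg.norm(d); e=abs((w[:,:2]-a)@nn)<2
        if best is None or e.sum()>best.sum(): best=e
    vx,vy,x0,y0=cv2.fitLine(w[best,:2].astype(np.float32),cv2.DIST_L2,0,.01,.01).ravel()
    print("wall",len(w),best.sum(),np.degrees(np.arctan2(vy,vx)),x0,y0, w[best,2].min(),w[best,2].max())
    for l in["loop_bar","lever_tip","latch_pivot","keeper","lever"]:
        for d in pinpoint(f,l)[:2]: print(l,round(d["confidence"],2),np.array(d["position"]))
    C[n]=P
np.savez("f.npz",**C)
E
```

```text
scene ((731.1868896484375, -30.472671508789062), (377.90606689453125, 278.0824279785156), 73.70852661132812) 274.8807405081145
wall 6309 4458 73.72295 595.6486 4.0190125 30.1066791311447 249.98306070461442
loop_bar 0.48 [320.2 260.4]
lever_tip 0.95 [318.2 256.6]
latch_pivot 0.75 [325.8 237.9]
keeper 0.88 [329.  225.7]Traceback (most recent call last):
  File "<stdin>", line 21, in <module>
ValueError: it knows: carrier, jam_jar, keeper, latch_pivot, lever_tip, loop_bar, tart
```

```bash
cat >> h.py <<'E'
YAW=np.radians(73.71-90); CO=np.array([731.2,-30.5,0.]); CR=R.from_euler("z",YAW).as_matrix()
PIV=np.array([-156.,0,112])
toW=lambda p: CO+CR@np.asarray(p,float)      # carrier -> world
toC=lambda p: (np.asarray(p)-CO)@CR
# latch frame: (out, up) relative to pivot, y along carrier
L2W=lambda o,u,y=0: toW(PIV+[-o,y,u])
E
python3 - <<'E'
from h import *
np.set_printoptions(precision=1,suppress=True,linewidth=150)
for n in("scene","top"):
    f=grab_frame(n); P=toC(cloud(f))-PIV; o=-P[...,0]
    for nm,ylo,yhi in(("mid",-10,10),("side",19,26),("side-",-26,-19)):
        m=(o>-14)&(o<120)&(P[...,1]>ylo)&(P[...,1]<yhi)&(P[...,2]>-60)&(P[...,2]<120)
        A=np.c_[o[m],P[m][:,2]]; A=A[np.argsort(A[:,0])]
        print(n,nm,len(A)); print(np.round(A[::max(1,len(A)//24)]).astype(int).tolist())
    for l in["loop_bar","lever_tip","latch_pivot","keeper"]:
        for d in pinpoint(f,l)[:2]: print(l,round(d["confidence"],2),np.array(d["position"]))
    # predicted pixels
    print("pred pivot",proj(f,L2W(0,0)),"keeper",proj(f,L2W(0,51)))
E
```

```text
scene mid 464
[[-14, 74], [-13, 58], [-12, 53], [-9, 54], [-6, 50], [-4, 6], [-2, 50], [0, 49], [4, 60], [6, 54], [8, 15], [13, 17], [18, 20], [23, 26], [27, 28], [32, 32], [36, 35], [42, 40], [46, 41], [50, 43], [54, 46], [58, 48], [63, 59], [66, 47], [68, 45]]
scene side 70
[[-14, 16], [-14, 42], [-13, -27], [-13, -10], [-13, 39], [-12, -15], [-11, -27], [16, 4], [18, 5], [20, 10], [23, 11], [23, 9], [26, 15], [28, 16], [31, 19], [33, 20], [36, 22], [37, 19], [39, 25], [41, 26], [43, 26], [45, 31], [47, 32], [49, 34], [50, 36], [52, 36], [55, 42], [56, 38], [58, 41], [60, 45], [62, 45], [63, 48], [65, 48], [68, 51], [69, 51]]
scene side- 74
[[-14, 43], [-13, -11], [-13, 37], [-13, -7], [-13, -22], [-12, -31], [17, 6], [20, 8], [22, 10], [27, 14], [29, 15], [32, 17], [36, 21], [38, 24], [42, 27], [44, 29], [47, 33], [51, 37], [53, 35], [56, 39], [59, 42], [62, 44], [64, 47], [66, 49], [68, 49]]
loop_bar 0.43 [317.5 261.4]
lever_tip 0.95 [318.6 257.2]
keeper 0.66 [329.  227.1]
pred pivot [327.6 235.1] keeper [327.8 228.4]
top mid 262
[[-14, 57], [-11, 61], [-8, 56], [-5, 49], [-3, 6]
[... 538 characters left out ...]
[57, 42], [58, 42], [61, 44], [62, 47], [64, 50], [65, 52], [66, 51], [67, 49]]
top side- 42
[[-14, 12], [-14, -17], [-14, -1], [14, 2], [15, 7], [17, 7], [19, 8], [21, 10], [22, 11], [24, 14], [25, 14], [26, 15], [28, 17], [30, 21], [31, 18], [33, 23], [34, 22], [35, 19], [37, 28], [40, 30], [40, 25], [42, 30], [43, 34], [45, 30], [45, 29], [49, 37], [50, 37], [51, 34], [52, 39], [54, 39], [55, 43], [57, 46], [58, 45], [58, 40], [60, 46], [61, 47], [62, 44], [64, 49], [65, 52], [65, 48], [66, 44], [66, 52]]
loop_bar 0.5 [322.  247.2]
loop_bar 0.48 [257.3 231.3]
lever_tip 0.95 [317.3 242.8]
latch_pivot 0.72 [329.1 222.9]
keeper 0.95 [329.  220.6]
pred pivot [329.1 222.5] keeper [329.4 219.3]
```

```bash
python3 - <<'E'
from h import *
f=grab_frame("scene"); P=toC(cloud(f))-PIV
for d in(-6,0,6):
  print(d)
  for v in range(250,267):
    u=int(round(321-(v-252)*0.28))+d; p=P[v,u]; print(v,u,np.round([-p[0],p[2],p[1]],1),f["pixels"][v,u])
a=cv2.resize(f["pixels"][236:272,300:348,::-1],None,fx=14,fy=14,interpolation=cv2.INTER_NEAREST); cv2.imwrite("pics/z.png",a)
E
```

```text
-6
250 316 [45.7 41.1 10.6] [41 43 45]
251 315 [48.3 41.8 11.8] [42 44 45]
252 315 [50.7 44.  11. ] [41 43 45]
253 315 [52.7 44.9 10.4] [42 44 46]
254 314 [55.8 48.1 11.4] [39 42 43]
255 314 [58.1 50.2 10.7] [32 34 35]
256 314 [61.  55.3  9.7] [31 33 35]
257 314 [63.2 57.3  9. ] [30 32 33]
258 313 [65.8 58.6 10.1] [45 47 49]
259 313 [65.8 48.8 10.4] [59 61 60]
260 313 [67.9 50.   9.7] [83 85 83]
261 312 [  40.3 -114.    24.7] [69 70 69]
262 312 [  42.5 -114.    24. ] [63 64 63]
263 312 [  45.1 -112.2   23.2] [63 64 63]
264 312 [  47.  -113.7   22.7] [95 97 95]
265 311 [  50.5 -110.4   23.9] [76 78 76]
266 311 [  51.9 -114.6   23.6] [110 113 111]
0
250 322 [41.5 36.9 -0.4] [40 43 45]
251 321 [44.8 40.9  0.7] [41 43 45]
252 321 [46.8 41.1  0.1] [41 43 45]
253 321 [49.4 44.7 -0.7] [41 43 46]
254 320 [51.8 44.4  0.6] [40 43 44]
255 320 [53.9 45.4 -0. ] [40 43 45]
256 320 [56.3 48.1 -0.8] [37 39 41]
257 320 [59.2 53.1 -1.7] [31 33 35]
258 319 [61.7 53.9 -0.5] [32 33 35]
259 319 [64.5 58.8 -1.3] [38 40 41]
260 319 [66.2 57.9 -1.8] [46 48 49]
261 318 [67.  49.5  0. ] [63 64 63]
262 318 [68.
[... 180 characters left out ...]
 10.2] [106 108 106]
6
250 328 [ 38.   36.  -11.6] [42 44 44]
251 327 [ 40.9  38.2 -10.4] [41 43 45]
252 327 [ 43.1  39.4 -11. ] [41 43 45]
253 327 [ 45.3  40.9 -11.7] [42 44 45]
254 326 [ 48.1  42.6 -10.4] [41 43 44]
255 326 [ 50.3  44.1 -11.1] [41 45 46]
256 326 [ 52.4  44.8 -11.7] [42 44 46]
257 326 [ 54.6  46.5 -12.3] [42 44 46]
258 325 [ 57.8  50.6 -11.2] [32 34 35]
259 325 [ 60.2  53.2 -11.9] [31 33 34]
260 325 [ 62.6  56.2 -12.6] [32 34 35]
261 324 [ 65.8  60.5 -11.6] [49 51 54]
262 324 [ 65.7  50.2 -11.6] [45 46 47]
263 324 [ 67.8  51.5 -12.2] [110 113 111]
264 324 [ 69.1  48.5 -12.6] [89 92 90]
265 323 [  43.  -108.9   -2.5] [103 105 104]
266 323 [  44.5 -112.9   -3. ] [105 108 105]
```

View pics/z.png

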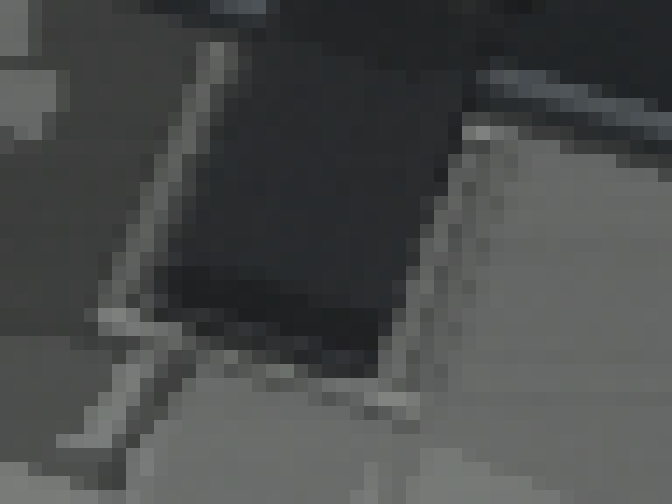

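The crossbar sits at about (out 67, up 48) from the pivot. The lever is at about 2.18 rad and the loop leans about 47°. In the zoom the wires run down both sides of the lever, and the bar shows under its flared tip, around (324,263). I'll plan the poses and check IK for them before moving.

```bash
cat >> h.py <<'E'
def quat(a,flip=1):
    "tool leaning back a degrees; y closes along carrier y"
    a=np.radians(a); z=CR@[np.sin(a),0,-np.cos(a)]; y=CR@[0,flip,0]; return R.from_matrix(np.c_[np.cross(y,z),y,z]).as_quat()
def tcp(o,u,a,y=0,dz=0,dn=0,flip=1):
    "TCP so that latch-plane point (o,u,y) lies dz ahead of the TCP along the tool and dn towards the wall across it"
    ar=np.radians(a); p=L2W(o,u,y)
    return p-dz*(CR@[np.sin(ar),0,-np.cos(ar)])-dn*(CR@[np.cos(ar),0,np.sin(ar)])
E
python3 - <<'E'
from h import *
np.set_printoptions(precision=2,suppress=True,linewidth=150)
for n in("scene","top"):
    f=grab_frame(n); P=toC(cloud(f))-PIV; o=-P[...,0];y=P[...,1];z=P[...,2]
    m=(o>22)&(o<72)&(abs(y)<32)&(z>0)&(z<80)
    off=z*.68-o*.735  # wire plane
    for a,b in((22,32),(32,42),(42,52),(52,60)):
        q=y[m&(o>a)&(o<b)]; print(n,a,"y range",np.percentile(q,[0,3,97,100]))
    q=m&(o>66)&(z<54); print("bar y",y[q].min(),y[q].max(),"o,u",o[q].mean(),z[q].mean())
for fl in(1,-1):
  for P in((67,48,42),(39,66,35),(17,70,28),(-3,69,24),(0,51,24)):
    print(fl,P,r.ik(tcp(*P,dz=7,dn=3),quat(P[2],fl)), r.ik(tcp(*P,dz=67,dn=3),quat(P[2],fl)) is not None)
print(r.ik([330,-50,320],quat(42,1)),r.ik([330,-50,320],quat(42,-1)))
E
```

```text
scene 22 y range [-24.05 -22.36  22.89  24.16]
scene 32 y range [-23.98 -22.82  22.56  23.82]
scene 42 y range [-24.03 -23.04  22.82  24.3 ]
scene 52 y range [-24.06 -22.84  22.65  23.94]
bar y -24.137614348361268 23.76998307608621 o,u 67.88167483304291 48.46953276953691
top 22 y range [-24.18 -22.78  22.59  23.93]
top 32 y range [-24.15 -22.72  22.15  23.76]
top 42 y range [-24.05 -23.27  21.95  23.15]
top 52 y range [-24.79 -23.66  22.57  23.93]
bar y -20.068726510413097 21.65441860347247 o,u 67.11886857444193 48.671049228768624
1 (67, 48, 42) [0.09 0.29 2.24 4.42 0.26 0.59] True
1 (39, 66, 35) [ 0.05  0.27  2.1  -0.82  0.26 -0.49] True
1 (17, 70, 28) [ 0.01  0.31  1.98 -0.36  0.4  -0.98] True
1 (-3, 69, 24) [-0.01  0.35  1.9  -0.23  0.5  -1.11] True
1 (0, 51, 24) [-0.01  0.37  1.92 -0.25  0.46 -1.09] True
-1 (67, 48, 42) [ 0.09  0.29  2.24  4.42  0.26 -2.55] False
-1 (39, 66, 35) [ 0.05  0.27  2.1  -0.82  0.26  2.65] True
-1 (17, 70, 28) [ 0.01  0.31  1.98 -0.36  0.4   2.17] True
-1 (-3, 69, 24) [-0.01  0.35  1.9  -0.23  0.5   2.03] True
-1 (0, 51, 24) [-0.01  0.37  1.92 -0.25  0.46  2.05] True
[-0.3  -0.5   2.41  0.02  0.5  -1.59] [-0.3  -0.5   2.41  0.02  0.5   1.55]
```

```bash
python3 - <<'E'
from h import *
np.set_printoptions(precision=2,suppress=True,linewidth=150)
print(r.ik([330,-30,300],quat(26)))
for A in((26,)*5,(32,32,30,26,24)):
  for (o,u),a in zip(((67,48),(39,66),(17,70),(-3,69),(0,51)),A):
    print(a,o,u,r.ik(tcp(o,u,a,dz=7,dn=3),quat(a)), r.ik(tcp(o,u,a,dz=67,dn=3),quat(a)))
E
```

```text
[-0.21 -0.36  2.3  -0.05  0.76 -1.46]
26 67 48 [ 0.04  0.28  2.09 -0.4   0.37 -0.9 ] [ 0.06  0.14  2.1  -0.32  0.5  -0.97]
26 39 66 [ 0.02  0.29  2.02 -0.33  0.43 -1.  ] [ 0.04  0.15  2.02 -0.27  0.55 -1.04]
26 17 70 [ 0.01  0.31  1.96 -0.3   0.45 -1.04] [ 0.02  0.19  1.97 -0.25  0.57 -1.08]
26 -3 69 [-0.    0.34  1.92 -0.28  0.46 -1.07] [ 0.01  0.22  1.93 -0.24  0.57 -1.1 ]
26 0 51 [-0.    0.37  1.94 -0.31  0.41 -1.03] [ 0.01  0.24  1.95 -0.26  0.52 -1.08]
32 67 48 [ 0.06  0.27  2.15 -0.77  0.26 -0.53] [ 0.09  0.12  2.17 -0.55  0.38 -0.73]
32 39 66 [ 0.04  0.28  2.08 -0.59  0.31 -0.72] [ 0.06  0.13  2.1  -0.46  0.42 -0.85]
30 17 70 [ 0.02  0.3   2.   -0.43  0.36 -0.9 ] [ 0.04  0.17  2.02 -0.35  0.48 -0.97]
26 -3 69 [-0.    0.34  1.92 -0.28  0.46 -1.07] [ 0.01  0.22  1.93 -0.24  0.57 -1.1 ]
24 0 51 [-0.01  0.37  1.92 -0.25  0.46 -1.09] [ 0.01  0.25  1.93 -0.22  0.57 -1.12]
```

```bash
python3 - <<'E'
from h import *
np.set_printoptions(precision=1,suppress=True,linewidth=150)
B=(67.2,47.5)
r.goto([330,-30,300],quat(26))
r.goto(tcp(*B,32,dz=67,dn=3),quat(32))
print(r.servo_line(tcp(*B,32,dz=7,dn=3),speed=60,until_force=12))
s=r.observe();print(s["time_s"],s["force"])
r.close(); s=r.observe();print(s["time_s"],s["force"],s["torque"],s["gripper_width"],s["grip_force"],s["tcp_pos"],tcp(*B,32,dz=7,dn=3))
f=grab_frame("scene"); cv2.imwrite("pics/g.png",cv2.resize(f["pixels"][180:300,240:400,::-1],None,fx=5,fy=5))
E
```

```text
False
5.625 [ 0.2  0.5 -0.2]
6.0917 [-7.2 -5.   4.2] [-0.8  0.8 -0.6] 0.5326045470219399 60.28005436062813 [509.9  33.1 163.5] [511.   33.9 163.8]
```

View pics/g.png

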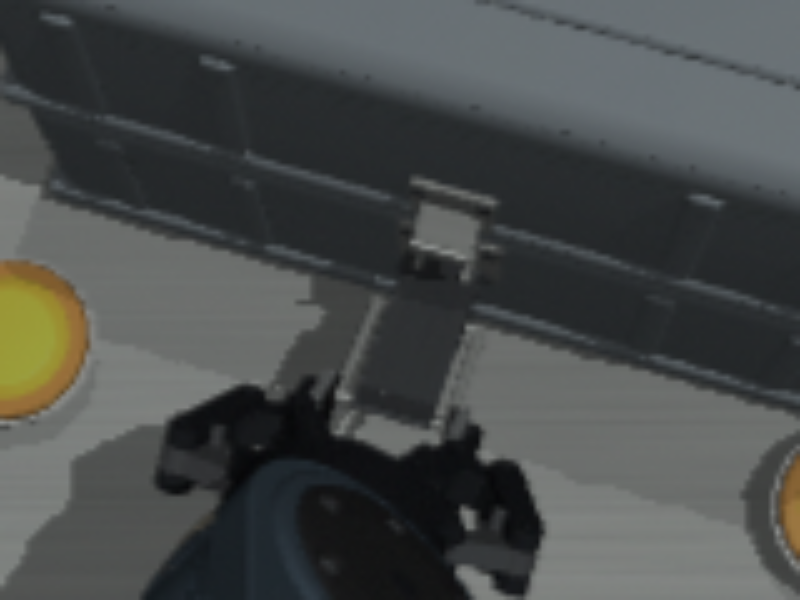

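The fingers hold both wires beside the bar, at about (317,263) in the scene picture. Next I'll swing the loop up along its arc, watching the force.

```bash
python3 - <<'E'
from h import *
np.set_printoptions(precision=1,suppress=True,linewidth=150)
for o,u,a in((55,57,31),(39,66,30),(17,71,28),(4,71,26)):
    h=r.servo_line(tcp(o,u,a,dz=7,dn=3),speed=45,rotation=quat(a),until_force=30)
    s=r.observe();print(o,u,h,s["time_s"],s["force"],s["torque"],s["gripper_width"])
    if h: break
f=grab_frame("scene"); cv2.imwrite("pics/g2.png",cv2.resize(f["pixels"][180:300,240:400,::-1],None,fx=5,fy=5))
P=toC(cloud(f))-PIV;o=-P[...,0]
m=(o>-14)&(o<95)&(abs(P[...,1])<9)&(P[...,2]>-40)&(P[...,2]<85)
A=np.c_[o[m],P[m][:,2]];A=A[np.argsort(A[:,0])];print(np.round(A[::max(1,len(A)//30)]).astype(int).tolist())
E
```

```text
55 57 False 6.6417 [-6.2 -5.1  1.7] [-0.3  1.1 -1.1] 0.5296337721496821
39 66 False 7.2 [-4.  -6.5 -0.4] [-0.4  0.9 -1.2] 0.5327359977687055
17 71 False 7.8583 [-3.8 -5.5 -2.2] [-0.5  1.1 -1.3] 0.5331905946887137
4 71 False 8.3 [-4.1 -7.8 -1.7] [-1.2  0.9 -1.8] 0.5158851208088516
[[-14, 72], [-14, 74], [-13, 72], [-13, 68], [-13, 60], [-13, 66], [-13, 62]]
```

View pics/g2.png

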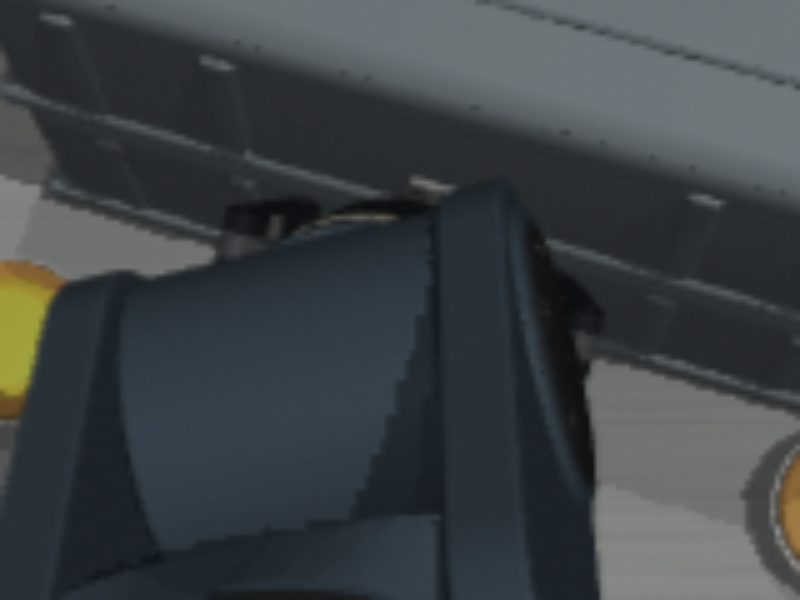

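The arm hides the latch here, but the force and grip width suggest the loop is still held. Next I'll go over the lip and drop in.

```bash
python3 - <<'E'
from h import *
np.set_printoptions(precision=1,suppress=True,linewidth=150)
def latch(): 
    s=r.observe(); Q=R.from_quat(s["orientation"]).as_matrix(); p=toC(np.array(s["tcp_pos"])+7*Q[:,2])-PIV; a=np.radians(24)
    p=p+3*np.array([np.cos(a),0,np.sin(a)]); return np.array([-p[0],p[2],p[1]])
for o,u,a,F in((-4,71,24,20),(-4,60,24,15),(-1,50,24,12)):
    h=r.servo_line(tcp(o,u,a,dz=7,dn=3),speed=35,rotation=quat(a),until_force=F)
    s=r.observe();print(o,u,h,s["time_s"],s["force"],s["torque"],s["gripper_width"],latch())
    if h: break
E
```

```text
-4 71 False 8.7333 [-5.6 -6.6 -2.8] [-1.1  1.2 -1.7] 0.516591235330455 [-2.7 69.5 -1.4]
-4 60 True 8.9917 [-2.7 -0.8  0.5] [-0.1  0.7 -1.2] 0.5164011647596592 [-2.9 64.7 -1.7]
```

```bash
python3 - <<'E'
from h import *
np.set_printoptions(precision=1,suppress=True,linewidth=150)
def latch(): 
    s=r.observe(); Q=R.from_quat(s["orientation"]).as_matrix(); p=toC(np.array(s["tcp_pos"])+7*Q[:,2])-PIV; a=np.radians(24)
    p=p+3*np.array([np.cos(a),0,np.sin(a)]); return np.array([-p[0],p[2],p[1]])
for o,u in((-5,63),(-5,60),(-4,57),(-2,54),(-1,52)):
    h=r.servo_line(tcp(o,u,24,dz=7,dn=3),speed=25,rotation=quat(24),until_force=22)
    s=r.observe();print(o,u,h,s["time_s"],s["force"],s["torque"],s["gripper_width"],latch())
    if h: break
for n in("scene","top"):
    f=grab_frame(n); P=toC(cloud(f))-PIV;o=-P[...,0]
    m=(o>-10)&(o<100)&(abs(P[...,1])<14)&(P[...,2]>-90)&(P[...,2]<58)
    A=np.c_[o[m],P[m][:,2]];A=A[np.argsort(A[:,0])];print(n,np.round(A[::max(1,len(A)//30)]).astype(int).tolist())
E
```

```text
-5 63 False 9.2667 [-6.6 -7.8  0.5] [-1.3  1.4 -1.7] 0.5206479198327351 [-3.8 62.1 -1.3]
-5 60 False 9.5333 [-3.8 -9.  -1. ] [-1.4  1.1 -1.7] 0.5186657714457208 [-4.1 59.2 -1.3]
-4 57 False 9.8083 [ -3.8 -10.2   1. ] [-1.6  0.9 -1.8] 0.5115295826629971 [-3.4 56.5 -1.3]
-2 54 False 10.1 [ -4.  -11.4   3.7] [-1.8  0.7 -1.9] 0.5178293076736701 [-1.9 54.  -1.3]
-1 52 False 10.35 [ -4.4 -12.6   7.5] [-2.1  0.5 -2. ] 0.5183079191537467 [-1.4 52.7 -1.3]
scene []
top [[-10, 52], [-10, 51], [-10, 53], [-9, 51], [-9, 52], [-9, 50], [-9, 54], [-8, 51], [-8, 52], [-8, 56], [-8, 51], [-7, 48], [-7, 49], [-7, 51], [-7, 56], [-7, 47], [-6, 51], [-5, 55], [-5, 53], [-5, 48]]
```

```bash
python3 - <<'E'
from h import *
np.set_printoptions(precision=1,suppress=True,linewidth=150)
h=r.servo_line(tcp(0,48,24,dz=7,dn=3),speed=25,rotation=quat(24),until_force=12)
s=r.observe();print(h,s["force"],toC(s["tcp_pos"])-PIV)
r.gripper_open()
r.servo_line(tcp(0,48,24,dz=110,dn=3),speed=150)
r.goto(tcp(110,110,24,dz=20,y=-120),quat(24))
print(r.observe()["time_s"])
for n in("scene","top"):
    f=grab_frame(n); P=toC(cloud(f))-PIV;o=-P[...,0]
    for lo,hi in((0,13),(17,28)):
        m=(o>-13)&(o<100)&(abs(P[...,1])<hi)&(abs(P[...,1])>lo)&(P[...,2]>-90)&(P[...,2]<75)
        A=np.c_[o[m],P[m][:,2]];A=A[np.argsort(A[:,0])];print(n,np.round(A[::max(1,len(A)//34)]).astype(int).tolist())
    for l in["loop_bar","lever_tip","keeper"]:
        for d in pinpoint(f,l)[:1]: print(l,round(d["confidence"],2),np.array(d["position"]))
    print(proj(f,L2W(0,51)),proj(f,L2W(-4,62)))
    if n=="scene": cv2.imwrite("pics/g3.png",cv2.resize(f["pixels"][205:275,280:370,::-1],None,fx=8,fy=8))
E
```

```text
True [-2.5 -6.1  7.8] [-3.3 -1.6 56.9]
12.5833
scene [[-13, 64], [-13, 60], [-12, -29], [-11, 55], [-9, 52], [-7, 53], [-5, 50], [-3, 50], [-2, 2], [-1, 4], [4, 61], [6, 53], [6, 9], [7, 5], [9, 2], [10, -1], [11, -9], [12, -11], [13, -14], [14, -16], [15, -17], [15, 48], [17, -26], [18, -25], [20, -33], [21, -37], [23, -40], [24, -49], [26, -54], [28, -54], [29, -58], [31, -64], [33, -66], [35, -72], [37, -77], [39, -81]]
scene [[-13, 41], [-13, -18], [-13, 15], [-13, -1], [-13, -8], [-13, 38], [-13, 40], [-13, 44], [-13, -18], [-13, 40], [-12, -6], [-12, 38], [-12, -88], [-12, 39], [-12, 0], [-12, -89], [-12, -6], [-12, -87], [-11, -89], [-11, -21], [-11, 13], [-11, -86], [1, -16], [2, -14], [3, -16], [5, -8], [7, 13], [11, 47], [11, 26], [12, 45], [12, 49], [13, 49], [14, 47], [14, 49], [14, 48], [15, 50], [16, 48]]
loop_bar 0.55 [326.5 235.1]
lever_tip 0.94 [322.5 258.3]
keeper 0.67 [326.2 225.7]
[327.8 228.4] [328.4 224.9]
top [[-13, 55], [-11, 55], [-10, 52], [-8, 53], [-6, 52], [-4, 50], [-3, 1], [-2, 50], [-1, 45], [0, 47], [1, 3], [2, 6], [4, 60], [7, 0], [9, -4], [10, -13], [11, 47], [11, -13], [12, -9], [13, -15], [13, 44], [14, -17], [15, -27], [17, -28], [18, -40], [20, -37], [21, -39], [23, -48], [24, -50], [25, -52], [27, -59], [29, -64], [30, -69], [32, -71], [33, -73], [36, -72], [37, -76], [39, -79]]
top [[-12, 17], [-4, 3], [-2, -12], [-2, -16], [-1, 2], [2, 9], [2, 13], [9, 45], [10, 47], [10, 49], [11, 47], [11, 48], [11, 44], [11, 45], [12, 46], [13, 49], [13, 47], [13, 48], [14, 46]]
loop_bar 0.43 [326.4 225.4]
lever_tip 0.81 [320.9 236.6]
keeper 0.92 [329.2 221.3]
[329.4 219.3] [329.9 217.1]
```

View pics/g3.png

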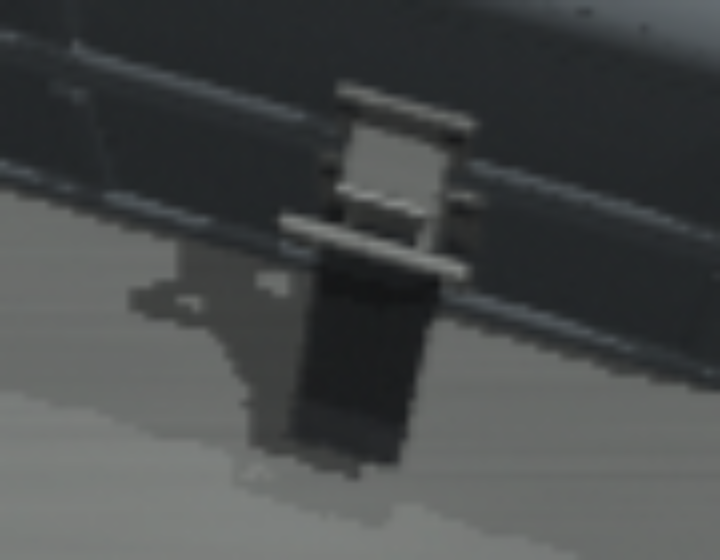

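The picture shows the crossbar at about (326,235), in front of the keeper's lip and not behind it. It caught on the lip and slipped, and the lever now hangs at about 0.4 rad. Nothing else has moved. The wires are near upright now, so I'll regrip, where they'll barely turn in the pads, and lift over the lip.

```bash
python3 - <<'E'
from h import *
np.set_printoptions(precision=1,suppress=True,linewidth=150)
c=[]
for n in("scene","top"):
    f=grab_frame(n); P=toC(cloud(f))-PIV;o=-P[...,0];y=P[...,1];u=P[...,2]
    m=(o>8.5)&(o<19)&(abs(y)<30)&(u>41)&(u<54); print(n,m.sum(),"o",np.percentile(o[m],[5,50,95]),"u",np.percentile(u[m],[5,50,95]),"y",y[m].min(),y[m].max())
    m=(o>2)&(o<9)&(abs(y)<16)&(u>55)&(u<66); print(" lip o",np.percentile(o[m],[5,50,95]),"u",np.percentile(u[m],[5,50,95]),"y",y[m].min(),y[m].max())
s=r.observe(); print(s["time_s"],s["force"])
B=(13,46); k=dict(dz=6,dn=5)
for P in((13,46),(13,73),(-4,73),(0,51)): print(r.ik(tcp(*P,24,**k),quat(24)))
E
```

```text
scene 60 o [11.  13.4 15.5] u [44.4 47.7 49.4] y -22.98963795397833 24.20587946422242
 lip o [4.4 5.7 6.9] u [56.  61.2 63.4] y -11.84772286499894 10.265109808477716
top 37 o [ 9.7 11.5 13.3] u [42.9 47.2 50. ] y -24.040938875201455 23.968986350935033
 lip o [2.8 3.9 4.6] u [56.4 61.  63.3] y -10.277691463524633 10.24818081617548
13.0833 [ 0.4  0.  -0.3]
[ 0.   0.4  2.  -0.3  0.4 -1.1]
[ 0.   0.3  1.9 -0.2  0.5 -1.1]
[-0.   0.3  1.9 -0.2  0.5 -1.1]
[-0.   0.4  1.9 -0.3  0.5 -1.1]
```

```bash
cat >> h.py <<'E'
K=dict(dz=6,dn=5); A=24
def at():
    p=toC(np.array(r.observe()["tcp_pos"])-(tcp(0,0,A,**K)-L2W(0,0)))-PIV; return np.array([-p[0],p[2],p[1]])
def go(o,u,F,v=35,y=0):
    h=r.servo_line(tcp(o,u,A,y=y,**K),speed=v,until_force=F); s=r.observe()
    print((o,u),h,round(s["time_s"],2),s["force"].round(1) if hasattr(s["force"],"round") else np.round(s["force"],1),round(s["gripper_width"],3),at()); return h
E
python3 - <<'E'
from h import *
np.set_printoptions(precision=1,suppress=True,linewidth=150)
r.goto(tcp(12,46,A,dz=75,dn=5),quat(A))
if not go(12,46,12,70):
    r.close(); s=r.observe(); print(s["gripper_width"],s["force"],at())
    for o,u in((12,60),(12,73),(4,74),(-5,74)):
        if go(o,u,30,40): break
E
```

```text
(12, 46) False 14.83 [-0.5 -0.  -0.8] 1.001 [11.9 46.4  0.1]
0.5353520677211254 [ -6.7 -11.3  12.4] [11.4 47.2 -1. ]
(12, 60) True 15.53 [ 0.4 -0.2 -1.9] 0.527 [13.3 47.3 -1.5]
```

```bash
python3 - <<'E'
from h import *
np.set_printoptions(precision=1,suppress=True,linewidth=150)
for u in(50,54,58,64,70,74):
    if go(12.5,u,45,20,y=-1.5): break
E
```

```text
(12.5, 50) False 15.81 [  2.7   3.2 -16.3] 0.525 [14.  47.9 -1.6]
(12.5, 54) False 16.16 [ -0.    4.9 -16.3] 0.524 [14.8 51.3 -1.6]
(12.5, 58) False 16.51 [ -2.6   5.9 -11.7] 0.527 [15.1 55.4 -1.7]
(12.5, 64) False 16.96 [-1.9  6.4 -8.1] 0.532 [14.1 62.4 -1.4]
(12.5, 70) False 17.41 [-4.2  5.1 -5.1] 0.53 [13.9 68.8 -1.4]
(12.5, 74) False 17.76 [-3.3  5.2 -4.1] 0.526 [13.7 73.  -1.4]
```

```bash
python3 - <<'E'
from h import *
np.set_printoptions(precision=1,suppress=True,linewidth=150)
for o,u in((6,76),(0,76),(-6,76),(-6,71),(-6,68),(-6,65)):
    if go(o,u,25,30,y=-1.2): break
E
```

```text
(6, 76) False 18.13 [-1.3  2.4 -4.9] 0.529 [ 6.2 75.6 -1.2]
(0, 76) False 18.48 [-3.4 -4.5 -0.6] 0.528 [-0.1 76.  -1.6]
(-6, 76) False 18.83 [-1.6 -0.7 -2.4] 0.529 [-6.3 76.  -1.2]
(-6, 71) False 19.15 [-1.9 -2.6  2.9] 0.528 [-6.4 71.4 -1.1]
(-6, 68) False 19.4 [ 0.5 -3.5  3.6] 0.526 [-6.8 68.7 -1.1]
(-6, 65) False 19.65 [ 5.5 -5.4  3.8] 0.529 [-7.3 66.1 -1.1]
```

```bash
python3 - <<'E'
from h import *
np.set_printoptions(precision=1,suppress=True,linewidth=150)
for o,u in((-5,62),(-4,59),(-3,56),(-2,53),(-1,50),(0,48)):
    if go(o,u,16,25,y=-1.2): break
E
```

```text
(-5, 62) False 19.93 [ 7.5 -8.2  5.8] 0.529 [-7.4 64.  -1. ]
(-4, 59) False 20.2 [ 10.3 -10.9   9.4] 0.528 [-7.5 62.  -0.9]
(-3, 56) False 20.48 [ 17.1 -15.    6.3] 0.527 [-7.7 59.6 -1.1]
(-2, 53) False 20.75 [ 17.3 -17.1  13.8] 0.529 [-7.7 57.8 -1. ]
(-1, 50) False 21.02 [ 12.  -17.   14.7] 0.532 [-6.  54.5 -0.8]
(0, 48) False 21.27 [ 27.1 -22.9  12.6] 0.528 [-7.7 54.2 -0.9]
```

The tool is being held towards the wall at o≈-7, as the lip's inner face would hold it, so the bar is probably in the trough. I'll relieve the side load, press down, release and look.

```bash
python3 - <<'E'
from h import *
np.set_printoptions(precision=1,suppress=True,linewidth=150)
go(-7,52,40,25,y=-0.5); go(-7,49,15,20,y=-0.5)
r.gripper_open()
r.servo_line(tcp(-7,51,A,dz=100,dn=5),speed=150)
r.goto(tcp(110,110,24,dz=20,y=-120),quat(24))
print(r.observe()["time_s"])
for n in("scene","top"):
    f=grab_frame(n); P=toC(cloud(f))-PIV;o=-P[...,0]
    for lo,hi in((0,13),(18,28)):
        m=(o>-13)&(o<100)&(abs(P[...,1])<hi)&(abs(P[...,1])>lo)&(P[...,2]>-90)&(P[...,2]<75)
        Q=np.c_[o[m],P[m][:,2]];Q=Q[np.argsort(Q[:,0])];print(n,np.round(Q[::max(1,len(Q)//34)]).astype(int).tolist())
    if n=="scene": cv2.imwrite("pics/g4.png",cv2.resize(f["pixels"][205:275,280:370,::-1],None,fx=8,fy=8))
E
```

```text
(-7, 52) True 21.62 [-3.6 -0.1  7.1] 0.53 [-8.4 54.3 -1. ]
(-7, 49) True 21.82 [-5.3 -0.8  9.9] 0.528 [-8.4 54.1 -1. ]
23.7083
scene [[-13, 36], [-12, -24], [-11, 54], [-8, 49], [-5, 49], [-3, 6], [0, 13], [2, 5], [4, 1], [6, 6], [7, 61], [8, 4], [11, 4], [14, -1], [17, -4], [20, -2], [23, -5], [26, -9], [29, -10], [32, -10], [35, -15], [38, -20], [41, -17], [44, -22], [47, -20], [50, -25], [53, -27], [56, -29], [60, -28], [62, -34], [66, -35], [69, -33], [72, -37], [75, -36], [79, -36]]
scene [[-13, 39], [-13, 14], [-13, 44], [-12, -8], [-12, 36], [-12, -89], [-12, 19], [-2, 51], [-1, 49], [0, 53], [1, 54], [2, 40], [2, 52], [3, 49], [3, 42], [3, 44], [4, 43], [4, 38], [5, 33], [6, 31], [7, 26], [7, 20], [7, 27], [8, 15], [9, 5], [9, 8], [9, 2], [10, 2], [11, -6], [11, -15], [11, -7], [12, -6], [12, -11], [13, -18], [13, -13]]
top [[-13, 54], [-10, 53], [-8, 50], [-5, 46], [-3, 49], [-1, 48], [1, 51], [3, 12], [4, 49], [5, 63], [7, 0], [10, 4], [13, 1], [16, -4], [19, -2], [22, -4], [24, -5], [27, -10], [30, -13], [33, -16], [35, -14], [38, -15], [41, -19], [44, -23], [47, -24], [49, -26], [52, -30], [55, -25], [58, -30], [61, -33], [64, -32], [67, -31], [69, -36], [73, -34], [75, -37], [78, -37]]
top [[-2, 50], [-2, 51], [-2, 50], [-1, 52], [0, 35], [0, 51], [0, 53], [1, 50], [1, 52], [1, 40], [1, 45], [2, 35], [2, 46], [3, 31], [3, 26], [3, 37], [4, 38], [5, 29], [5, 23], [5, 28], [6, 19], [6, 16], [6, 21], [6, 19], [7, 11], [7, 13], [7, 10], [7, 10], [8, -11], [8, 2], [8, 2], [8, -3], [9, 3], [9, -5], [10, -13], [10, -5], [11, -2], [11, -13], [12, -10], [12, -9]]
```

View pics/g4.png

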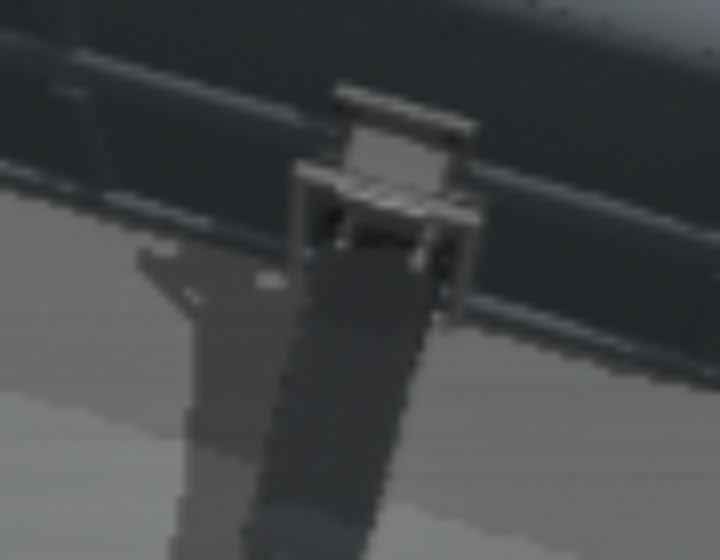

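The picture now shows the bar in behind the lip at about (328,229), with both wires running down past the lever. Depth puts the bar at (0,51) and the lever at about 1.05 rad. Next I'll check IK for pushing the lever down.

```bash
cat >> h.py <<'E'
def push(th,a,s=62,back=0):
    ar=np.radians(a); z=np.array([-np.sin(ar),-np.cos(ar)]); x=np.array([-np.cos(ar),np.sin(ar)])
    P=s*np.array([np.sin(th),-np.cos(th)])+7.5*np.array([np.cos(th),np.sin(th)])
    t=P-(19+back)*z-11*x; return L2W(*t)
E
python3 - <<'E'
from h import *
np.set_printoptions(precision=2,suppress=True,linewidth=150)
for a in(26,30,34):
  print(a,"back",r.ik(push(1.3,a,back=50),quat(a)))
  for th in(1.3,1.0,.7,.4,.2,0,-.05): print(th,push(th,a),r.ik(push(th,a),quat(a)))
E
```

```text
26 back [ 0.07  0.25  2.15 -0.46  0.35 -0.81]
1.3 [504.71  35.69 114.9 ] [ 0.05  0.37  2.13 -0.62  0.25 -0.66]
1.0 [510.01  34.14  97.07] [ 0.04  0.42  2.13 -0.73  0.21 -0.56]
0.7 [520.13  31.18  81.67] [ 0.04  0.47  2.11 -0.82  0.19 -0.47]
0.4 [534.17  27.08  70.07] [ 0.03  0.51  2.08 -0.85  0.18 -0.45]
0.2 [545.1   23.88  64.98] [ 0.02  0.53  2.06 -0.83  0.18 -0.47]
0 [556.78  20.47  62.26] [ 0.01  0.55  2.03 -0.78  0.18 -0.53]
-0.05 [559.76  19.6   61.96] [ 0.01  0.55  2.02 -0.77  0.18 -0.55]
30 back [ 0.08  0.24  2.2  -0.74  0.27 -0.53]
1.3 [503.93  35.91 113.6 ] [ 0.06  0.37  2.17 -1.06  0.2  -0.21]
1.0 [509.23  34.37  95.77] [ 0.06  0.42  2.17 -1.27  0.18 -0.01]
0.7 [519.36  31.41  80.37] [ 0.05  0.47  2.15 -1.43  0.17  0.15]
0.4 [533.39  27.3   68.77] [ 0.04  0.51  2.12 -1.51  0.16  0.22]
0.2 [544.32  24.11  63.68] [ 0.03  0.53  2.09 -1.5   0.15  0.2 ]
0 [556.    20.7   60.95] [ 0.02  0.55  2.07 -1.44  0.15  0.14]
-0.05 [558.98  19.83  60.66] [ 0.02  0.56  2.06 -1.42  0.15  0.11]
34 back [ 0.1   0.25  2.25 -1.18  0.23 -0.08]
1.3 [503.24  36.12 112.24] [0.08 0.38 2.21 4.64 0.2  0.37]
1.0 [508.54  34.57  94.41] [0.07 0.43 2.2  4.42 0.2  0.59]
0.7 [518.67  31.61  79.01] [0.06 0.48 2.18 4.28 0.21 0.73]
0.4 [532.71  27.51  67.42] [0.05 0.52 2.15 4.21 0.21 0.79]
0.2 [543.63  24.31  62.33] [0.04 0.55 2.13 4.2  0.21 0.79]
0 [555.31  20.9   59.6 ] [0.03 0.56 2.1  4.23 0.2  0.76]
-0.05 [558.3   20.03  59.3 ] [0.03 0.57 2.09 4.24 0.19 0.74]
```

```bash
python3 - <<'E'
from h import *
np.set_printoptions(precision=1,suppress=True,linewidth=150)
a=28
r.close(); r.goto(push(1.3,a,back=50),quat(a))
r.servo_line(push(1.3,a),speed=80,until_force=15)
for th in(1.1,.95,.8,.65,.5,.37,.25,.15,.07,0.0):
    h=r.servo_line(push(th,a),speed=35,until_force=30); s=r.observe()
    print(th,h,round(s["time_s"],2),np.array(s["force"]),np.array(s["tcp_pos"])-push(th,a))
    if h: break
E
```

```text
1.1 False 26.68 [ 1.  -0.8  1.4] [0.  0.  0.2]
0.95 False 27.09 [-0.1  0.6  1.2] [-0.   0.   0.1]
0.8 False 27.51 [ 0.8 -0.2  0.5] [-0.   0.   0.1]
0.65 False 27.93 [-0.5  0.4  0.9] [-0.1 -0.  -0.1]
0.5 False 28.34 [-0.5  0.3  0.1] [ 0.2 -0.1 -0.1]
0.37 False 28.73 [-0.2 -0.2  0.5] [ 0.3 -0.1 -0.1]
0.25 False 29.09 [-0.1  0.1  0.3] [ 0.2 -0.1 -0. ]
0.15 False 29.42 [-0.5  1.1 -0.1] [ 0.2 -0.1 -0. ]
0.07 False 29.71 [-1.3  0.7 -0.3] [ 0.1 -0.   0. ]
0.0 False 29.98 [-0.2 -0.2  0.2] [ 0. -0.  0.]
```

```bash
python3 - <<'E'
from h import *
np.set_printoptions(precision=1,suppress=True,linewidth=150)
a=28
r.servo_line(push(0.35,a,back=20),speed=120); r.servo_line(push(1.0,a,back=90),speed=200)
r.goto(tcp(110,110,24,dz=20,y=-120),quat(24))
print(r.observe()["time_s"])
for n in("scene","top"):
    f=grab_frame(n); P=toC(cloud(f))-PIV;o=-P[...,0]
    for lo,hi in((0,13),(18,28)):
        m=(o>-13)&(o<100)&(abs(P[...,1])<hi)&(abs(P[...,1])>lo)&(P[...,2]>-100)&(P[...,2]<75)
        Q=np.c_[o[m],P[m][:,2]];Q=Q[np.argsort(Q[:,0])];print(n,np.round(Q[::max(1,len(Q)//34)]).astype(int).tolist())
    if n=="scene": cv2.imwrite("pics/g5.png",cv2.resize(f["pixels"][205:275,280:370,::-1],None,fx=8,fy=8))
E
```

```text
31.925
scene [[-13, -29], [-13, 66], [-12, 54], [-12, 52], [-11, 51], [-9, 51], [-8, 51], [-7, -17], [-6, 47], [-5, 49], [-3, 48], [-2, 47], [-1, 48], [0, 0], [1, 3], [2, 49], [3, 7], [4, 57], [5, 59], [6, 61], [6, 58], [7, 58], [7, -73], [8, -46], [8, -21], [8, -31], [8, -8], [8, -35], [8, -12], [8, -11], [8, -22], [8, -69], [9, -30], [9, -76], [10, -75], [12, -82]]
scene [[-13, 32], [-13, 13], [-13, -85], [-13, 36], [-13, 35], [-12, -90], [-12, 40], [-12, -91], [-12, 35], [-12, -93], [-11, -95], [-11, -91], [-8, -18], [-5, -13], [-4, 5], [-4, -12], [-3, -10], [-2, -6], [-2, 49], [-2, 12], [-1, 4], [-1, 50], [0, 14], [0, 49], [0, 27], [1, 19], [1, 50], [1, 48], [1, 50], [1, 1], [2, 47], [2, 52], [2, 45], [2, 48]]
top [[-13, 69], [-12, 54], [-11, 52], [-10, 52], [-8, 50], [-8, 49], [-7, 46], [-6, -4], [-5, 45], [-4, 48], [-3, 0], [-2, 4], [-2, 2], [-1, 2], [-1, 2], [0, 49], [0, 51], [1, 2], [2, 5], [3, 8], [3, 60], [4, 57], [5, 5], [5, 59], [5, -78], [6, -65], [6, 6], [6, -42], [6, -60], [6, -3], [6, -64], [6, -7], [6, -66], [6, -4], [7, -35], [7, -33], [7, -80], [8, -81], [9, -86], [10, -73], [11, -85]]
top [[-7, -20], [-5, -18], [-4, -5], [-3, -2], [-3, 47], [-3, 47], [-2, 16], [-2, 49], [-2, 49], [-2, 20], [-1, 31], [0, 48], [0, 50], [0, 48], [1, 40], [1, 53]]
```

View pics/g5.png

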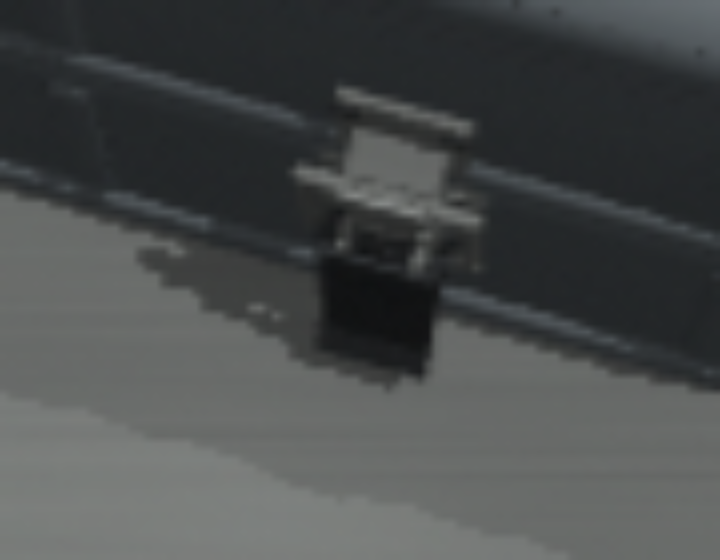

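The lever hangs flat, with its face at out 6–8 mm over its whole length. The bar is still behind the lip at about (328,229) and has dropped about 3 mm with the keeper. The robot is clear, so I'm handing in.

```bash
python3 - <<'E'
from h import *
f=grab_frame("scene"); P=toC(cloud(f)); m=(abs(P[...,1])<120)&(P[...,0]>-130)&(P[...,0]<-95)&(P[...,2]>255)&(P[...,2]<290)
o=np.load("f.npz") if __import__("os").path.exists("f.npz") else None
print("near top z",np.median(P[m][:,2]))
print(r.finish_job())
E
```

```text
near top z 272.2870770017846
the job is handed in; nothing more can be done
None
```

I handed the job in: the last camera check showed the loop hooked behind the keeper's lip, the lever hanging flat home, the hood drawn down about 3 mm and the gripper clear. The result of the judging wasn't shown; the first hooking try slipped off the lip and worked after a regrip, and I didn't re-measure the tarts or jar at the end.

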